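# Let the telescopic length stop out to its next hole

## Task

The length stop on the right of the worktop has to be let out by one hole, but a mounted specimen stands on its base in front of the stop plate. First lift the specimen off, gripping it gently (about 10 N, never more than 20 N), and set it upright in the empty grey tray, without the stop plate shoving it. Then pull the lock knob up, slide the section outwards (the way the stop plate faces) to the next hole, let the pin drop fully home there, and finish still holding the knob with the pin engaged; leave the timer and the slide box where they are.

Things in the scene. Friction and masses are not known exactly. Their poses are not given: they have to be found in the camera images.
- length_stop: Telescopic length stop, screwed down: aluminium base plate 220 x 70 x 8 mm; origin at the centre of the plate's underside, z up, +x along the slide outwards (the way the stop plate faces), y across. A dark end block (22 x 46 mm, top at z = 48 mm) on its -x end holds a steel tube 18 mm square (x = -90 to 40 mm, top at z = 36 mm), over which an aluminium section slides.
- section (a joint): Position of the sliding section along the stop's +x, m: 0 at the start (pin in the middle hole), +0.036 at the next hole outwards, -0.036 at the hole behind; end stops at -0.038 and 0.050. Rubs with about 1.5 N when unlocked; the engaged pin has about 1 mm of play each way.
- plunger (a joint): Lift of the lock plunger, m: 0 = pin fully home, 0.013 = fully up. The round-nosed 6 mm pin clears the tube at 0.009. A spring pushes it down with 2.4 N at 0 and 4 N fully up. Lowered away from a hole the pin rests on the tube at about 0.009; it drops in when within about 1 mm of a hole's centre.
- knob_grip (a point): Point on the axis of the plunger's black ridged round knob (24 mm diameter, 26 mm tall, upright), 19 mm above its underside and 7 mm below its top. It moves with plunger and section. With the pin home it is 72 mm above the worktop, and the section's top is 12 mm under the knob. The knob stands on the section's centreline, 25 mm behind its middle.
- lock_knob: The same knob and its plunger; the origin is 72 mm straight below the point knob_grip; axes as the length stop.
- hole_next (a point): Centre of the hole that the pin must go into, on the tube's top 36 mm above the worktop, hidden under the section at the start. The tube has three 8 mm holes, 36 mm apart, at x = -61 (visible behind the section), -25 (pin in it at the start) and 11 mm (this one) in the length stop's frame.
- stop_section: Sliding aluminium section (28 x 28 mm, 90 mm long, z = 13 to 41 mm) with the steel stop plate, 8 mm thick, 50 mm wide, z = 10 to 48 mm, on its +x end; origin and axes are those of the length stop while the section is at 0. Then the section spans x = -45 to 45 mm and the plate's outer face is at x = 53 mm.
- specimen: Round resin-mounted metal specimen, 31 mm in diameter, 21 mm tall, about 40 g, standing upright on the base plate (8 mm above the worktop) 10 to 15 mm in front of the stop plate; origin at the centre of its underside. Other specimens, far to the left by the polisher, are not part of the job.
- tray: Shallow grey open tray, fixed, 94 x 94 mm outside, walls 3 mm thick and 12 mm high over the worktop, floor 3 mm thick; origin at the centre of its underside, z up, sides along x and y.
- lab_timer: White bench timer, 39 x 66 x 58 mm, a loose bystander to leave alone; origin at the centre of its underside.
- slide_box: Blue box of slides, 62 x 86 x 32 mm, a loose bystander to leave alone; origin at the centre of its underside.
There are look-alikes about, which are no part of the job. There is more than one size of the tray; the one meant has the size given above.

How it is judged:
By the outcome, as a careful person would: the job done as asked, in the order asked, and still so for the second after the job is handed in, while the arm keeps its last pose, push and grip.
It also fails if it takes over 42 s, if anything falls off the work surface, if the arm or the gripper's body presses on something with over 40 N, if the wrist force passes 120 N, or if a joint passes its speed limit or range.

## Robot

A 7-joint arm with a two-finger parallel gripper is mounted at the origin on a cart in front of the work surface, level with it; the furniture and walls round the work are solid. World frame = base frame: x ahead of the robot, y to its left, z up, the work surface at z = 0. Lengths are in m, angles in rad, forces in N, time in s.
With the tool pointing down it reaches from about 0.4 to 0.85 m from the base axis. Payload 4.5 kg.
Tool frame: the origin (TCP) lies at the centre of the arm's flange, where the gripper is bolted on; the fingertips stand 166 mm ahead of it and the grasp point (between the pads) lies 147 mm ahead of it; z points along the fingers, y is the line along which they close (so a half turn about z gives the same grasp; the last joint's range is limited). The gripper opens to 88 mm and grips with 3 to 60 N. Pads are 18 mm wide; open, the fingers measure 123 mm over their backs; the gripper's body (75 mm by 187 mm) begins 45 mm behind the grasp point.
Start: joints at [1.232, 0.689, -0.195, 1.565, 0.157, 0.902, -0.215], TCP at [0.228, -0.582, 0.405] pointing down, gripper open.
Joint ranges: [-3.01, 3.01], [-0.46, 2.08], [-1.47, 1.51], [0.13, 2.56], [-1, 4.14], [0.04, 2.09], [-2.66, 2.66]. Speed limits (rad/s): [2.57, 2.57, 3.14, 3.14, 3.14, 3.14, 3.14].

## Interface

Orientations are given as [roll, pitch, yaw] about the fixed x, y, z axes, in that order (R = Rz(yaw) Ry(pitch) Rx(roll)).
In Python, from cell import arm gives the robot as it stands.
- The arm moves only by the tool drive_tool, never from a script. Its argument "moves" is a list that holds one entry, the list of rows, each a list of 5 numbers: the opening, from -1 (shut) to 1 (fully open), then the shift along the tool's x, y, z in m, then the turn about the tool's z in rad. A call has 1 to 8 rows; each row shifts and turns the commanded pose from where the row before left it, along the tool's axes as they then stand; what a row does not reach is not made up. A row lasts 1/10 s, in which the tool goes at most 50 mm and 8.59 degrees, less where a joint would pass 70% of its speed; a pose out of reach is approached as far as the arm can. A call with a gripper value outside its range is refused whole. The fingers move at their own pace and stop on an object; "squeeze" is the grip in N (left out, the last holds). Time passes only in rows, so rows that do not move let the fingers close. It gives the time, the measured TCP pose, the force, the opening and the grip force at its end, in the units of the state.
- arm.observe(): the state, without advancing time (a new reading comes with each control period).
- arm.snapshot(name): name is "scene" or "top" or "wrist"; returns a dict with "image" (384x512x3 uint8, red, green, blue), "fx", "fy", "cx", "cy" (pixels), "dist_coeffs" ([k1, k2, p1, p2, k3] as OpenCV has them; the pictures are not rectified), "R" (3x3) and "t" (3): a world point X has camera coordinates R X + t. Camera axes: x right, y down, z forward; pixel columns grow to the right and rows downward; lengths in m; the calibration is good to about 2 mm. A picture is of the moment at which its call begins. There is no depth.
- arm.sign_off(): hands the job in; it is judged then, once.
Trained networks look in a picture, given as the dict that the camera call returned (one of the last four; its "shot" number tells which), for a name from the list of things; names that differ only in an ending like _2 or _b are one class to them, and where a whole thing is asked for, a point or a joint stands for the part that bears it (a point fixed in the world has none). Each returns a list of dicts, best first, with "confidence" (0 to 1); they miss things now and then, are a little off and sometimes report something else, mostly with a low value. They report only what shows in the picture. A call takes as long as a camera call. They do not tell look-alikes from the thing itself.
- arm.find_in(picture, target): "extent" ([left, top, width, height] in pixels, round what is visible of it).
- arm.landmark_of(picture, target): "xy" ([column, row] in pixels: a listed point, or the origin of a listed thing).
The state is a dict: "time": time; "joints": joint angles; "joint_velocities": joint speeds; "joint_torque": joint torques, N m; "eef_pos": TCP position; "ee_rot": TCP orientation; "wrist_force": force on the tool from outside, world axes, zero at the start; "torque": the same for the moment, N m; "finger_gap": finger opening in m; "gripper_force": force on a finger pad.
Only numpy, scipy, OpenCV 4.12 (cv2) and the standard library are available. Lean on these libraries where they do the work, as an engineer would, in place of code of your own. Each camera call takes 0.05 s, during which the arm holds its last target. There are 200 camera calls.

## Working session

There is one attempt and no reset: what is moved stays moved. The work goes in short steps, Python scripts to look and compute and a tool call to move; the robot and the scene stay as the last step left them, time stands still between calls to the robot, and variables do not carry over. Pictures are saved under pics/ and viewed, at most 10 in all, crops included, and the job is handed in when it is done.

Besides the shell and the picture viewer there is one more tool, called after "Request:" as name(argument=value, ...) on one line, values as JSON. drive_tool: Moves the arm, as the interface text tells. Its arguments: {"type":"object","properties":{"moves":{"type":"array","items":{"type":"array","items":{"type":"array","items":{"type":"number"}}}},"squeeze":{"type":"number"}},"required":["moves"]}

```bash
mkdir -p pics
cat > h.py <<'E'
from cell import arm
import numpy as np, cv2
def K(p): return np.array([[p['fx'],0,p['cx']],[0,p['fy'],p['cy']],[0,0,1.]]),np.array(p['dist_coeffs'],float)
def ray(p,uv,z):
    k,d=K(p); n=cv2.undistortPoints(np.array([[uv]],float),k,d)[0,0]
    R=np.array(p['R']);c=-R.T@np.array(p['t']); v=R.T@np.array([n[0],n[1],1]); return c+v*(z-c[2])/v[2]
def proj(p,X):
    k,d=K(p); return cv2.projectPoints(np.array(X,float).reshape(-1,3),cv2.Rodrigues(np.array(p['R']))[0],np.array(p['t'],float),k,d)[0][:,0]
def save(p,n,s=1): cv2.imwrite(f'pics/{n}.png',cv2.resize(p['image'][:,:,::-1],None,fx=s,fy=s))
E
cat > a.py <<'E'
from h import *
np.set_printoptions(precision=4,suppress=True)
s=arm.observe();print(s)
ps={n:arm.snapshot(n) for n in('scene','top','wrist')}
for n,p in ps.items():
    save(p,n+'0',1.5)
    print(n,'cam',-np.array(p['R']).T@np.array(p['t']))
    for t,z in [('length_stop',0),('knob_grip',.072),('specimen',.008),('tray',0),('lab_timer',0),('slide_box',0),('stop_section',0)]:
        for r in arm.landmark_of(p,t)[:3]: print(t,np.array(r['xy']),round(r['confidence'],2),ray(p,r['xy'],z))
E
python3 a.py
```

```text
{'time': 0.0, 'joints': array([ 1.2318,  0.69  , -0.1945,  1.5663,  0.1573,  0.9025, -0.215 ]), 'joint_velocities': array([-0.0002,  0.    ,  0.0004,  0.0005, -0.0009, -0.0008, -0.0018]), 'joint_torque': array([ -0.0001, -52.7564,  -1.2667, -15.3424,  -0.0527,   0.0067,
         0.0002]), 'eef_pos': array([ 0.2275, -0.5818,  0.4039]), 'ee_rot': array([-3.1398,  0.0001,  0.3729]), 'wrist_force': array([ 0.3117, -0.0507,  0.2375]), 'torque': array([ 0.0128,  0.0049, -0.0166]), 'gripper_force': 0.0, 'finger_gap': 0.08836747617975947}
scene cam [-0.0338 -0.9594  0.6747]
knob_grip [268.6 144.3] 0.41 [ 0.522  -0.3371  0.072 ]
specimen [306.6 181.6] 0.47 [ 0.5531 -0.4426  0.008 ]
tray [157.7 235.5] 0.68 [ 0.1913 -0.3637 -0.    ]
tray [214.9 189.7] 0.64 [ 0.3708 -0.3212  0.    ]
lab_timer [342.2 235.2] 0.86 [ 0.4972 -0.6084  0.    ]
slide_box [258.4 246.2] 0.75 [ 0.3397 -0.5203  0.    ]
top cam [ 0.3158 -0.4218  0.9377]
length_stop [232.8 142. ] 0.69 [ 0.5204 -0.3669  0.    ]
knob_grip [217.1 135.6] 0.65 [ 0.5202 -0.333   0.072 ]
specimen [262.1 132.2] 0.46 [ 0.545  -0.4429  0.008 ]
tray [218.4 201.7] 0.89 [ 0.3647 -0.3316  0.    ]
tray [229.7 272.5] 0.89 [ 0.185  -0.3622  0.    ]
lab_timer [326.6 151.1] 0.96 [ 0.4983 -0.6117  0.    ]
slide_box [295.2 211.3] 0.81 [ 0.3411 -0.5286  0.    ]
stop_section [233.5 140.9] 0.61 [ 0.5233 -0.3687  0.    ]
wrist cam [ 0.2927 -0.5558  0.3844]
tray [ 61.9 111.7] 0.72 [ 0.1921 -0.3654  0.    ]
slide_box [240.4  28.8] 0.86 [ 0.3439 -0.5202  0.    ]
```

View pics/top0.png

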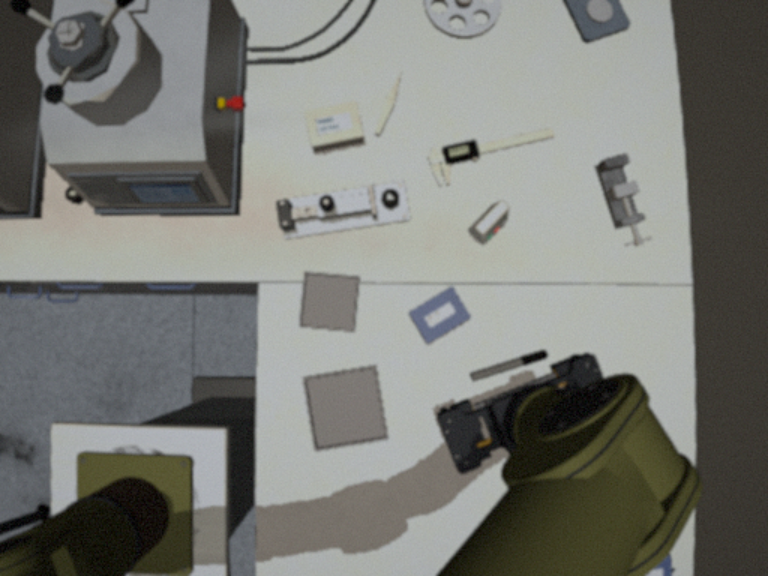

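View pics/scene0.png

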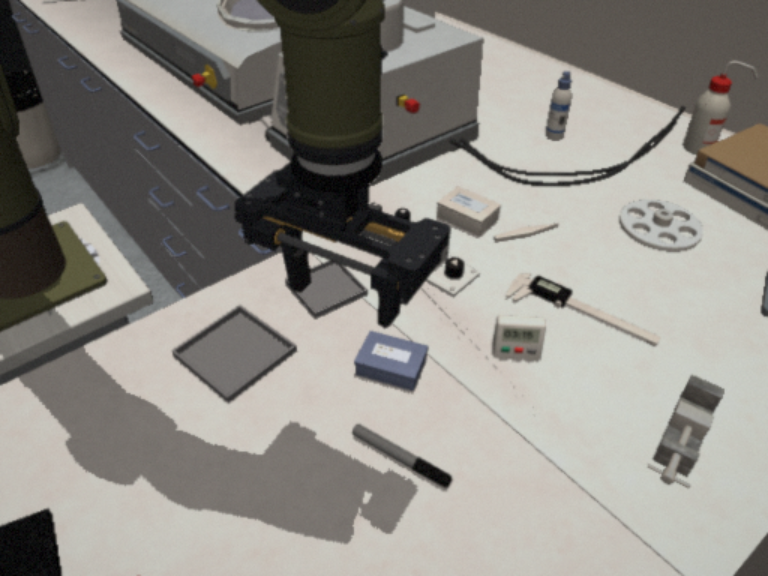

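The top view shows the length stop with its knob at (218,135) in original pixels and the specimen at (260,132). The tray at (219,201) is about 94 mm across, so it is the right one; the tray at (230,272) is about 120 mm. I'm moving above the specimen for a close look.

Request:
drive_tool(moves=[[[1,0.043,-0.0025,0,0],[1,0.043,-0.0025,0,0],[1,0.043,-0.0025,0,0],[1,0.043,-0.0025,0,0],[1,0.043,-0.0025,0,0],[1,0.043,-0.0025,0,0],[1,0.043,-0.0025,0,0],[1,0.04,-0.0025,0,0]]], squeeze=10)

```text
time: 2.0
eef_pos: [0.5398, -0.4379, 0.4048]
ee_rot: [3.142, -0.0, 0.374]
wrist_force: [0.3, -1.1, 0.3]
finger_gap: 0.0882
gripper_force: 0.0
```

Request:
drive_tool(moves=[[[1,0,0,0,-0.148],[1,0,0,0,-0.148],[1,0,0,0,-0.148],[1,0,0,0,-0.148],[1,0,0,0,-0.148],[1,0,0,0,-0.148],[1,0,0,0,-0.148],[1,0,0,0,-0.148]]])

```text
time: 2.8
eef_pos: [0.5379, -0.4393, 0.4047]
ee_rot: [-3.141, 0.0, 1.563]
wrist_force: [0.3, -0.6, -1.0]
finger_gap: 0.0881
gripper_force: 0.0
```

Request:
drive_tool(moves=[[[1,0,0,0,-0.144],[1,0,0,0,0],[1,0,0,0,0]]])

```text
time: 3.1
eef_pos: [0.5379, -0.4394, 0.4046]
ee_rot: [3.142, -0.0, 1.697]
wrist_force: [0.3, -0.9, -0.0]
finger_gap: 0.0883
gripper_force: 0.0
```

```bash
cat > b.py <<'E'
from h import *
np.set_printoptions(precision=4,suppress=True)
p=arm.snapshot('wrist'); save(p,'w1',1.5)
print('cam',-np.array(p['R']).T@np.array(p['t']),np.array(p['R'])[2])
for t,z in [('length_stop',0),('knob_grip',.072),('specimen',.008)]:
    for r in arm.landmark_of(p,t)[:2]: print(t,np.array(r['xy']),round(r['confidence'],2),ray(p,r['xy'],z))
E
python3 b.py
```

```text
cam [ 0.5292 -0.3696  0.385 ] [ 0.0346 -0.2701 -0.9622]
length_stop [251.8  76. ] 0.87 [ 0.5253 -0.3565  0.    ]
knob_grip [249.2  43.3] 0.77 [ 0.5205 -0.3326  0.072 ]
specimen [259.9 152.6] 0.91 [ 0.5447 -0.4372  0.008 ]
```

View pics/w1.png

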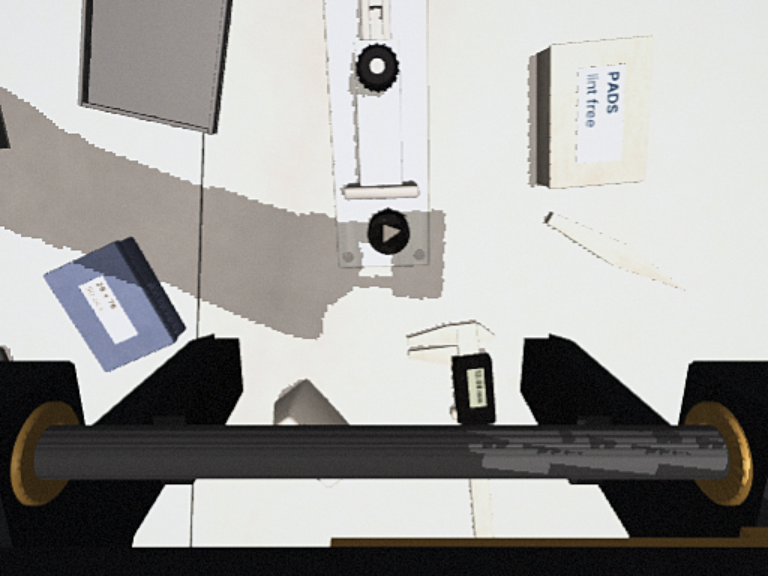

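The wrist picture shows the specimen's top at (388,231), the stop plate at row 190 and the knob at (377,67), all in 1.5x pixels. The base plate's end corners are at (339,267) and (429,263).

```bash
cat > c.py <<'E'
from h import *
import pickle
np.set_printoptions(precision=4,suppress=True)
p=arm.snapshot('wrist'); 
f=lambda u,v,z:ray(p,(u/1.5,v/1.5),z)[:2]
L=f(339,267,.008),f(324,10,.008); R=f(429,263,.008),f(427,10,.008)
for a,b in (L,R): d=a-b; print('edge yaw',np.arctan2(d[1],d[0]),a)
print('spec',f(388,231,.029),'knob',f(377,67,.079))
k=f(377,67,.079);s=f(388,231,.029);d=s-k;print('k-s',np.hypot(*d),np.arctan2(d[1],d[0]))
print('platetop',f(345,190,.048),f(418,190,.048))
print('tray corners',f(81,104,.012),f(214,132,.012))
E
python3 c.py
```

```text
edge yaw -1.4080961855376573 [ 0.51   -0.4716]
edge yaw -1.4081484847763068 [ 0.5782 -0.4596]
spec [ 0.5429 -0.4351] knob [ 0.5225 -0.3343]
k-s 0.10290970628006846 -1.371426363309381
platetop [ 0.5104 -0.4081] [ 0.5581 -0.402 ]
tray corners [ 0.3197 -0.377 ] [ 0.4122 -0.3838]
```

Request:
drive_tool(moves=[[[1,0,0,0,-0.04],[1,0.002,0.006,0.04,0],[1,0,0,0.045,0],[1,0,0,0.045,0],[1,0,0,0.04,0],[1,0,0,0.02,0],[1,0,0,0.02,0],[1,0,0,0.008,0]]], squeeze=10)

```text
time: 4.15
eef_pos: [0.5432, -0.4359, 0.1848]
ee_rot: [-3.14, -0.001, 1.741]
wrist_force: [-0.2, 0.5, 0.3]
finger_gap: 0.0881
gripper_force: 0.0
```

Request:
drive_tool(moves=[[[1,0,0,0.008,0],[0.3,0,0,0,0],[-0.1,0,0,0,0],[-0.1,0,0,0,0],[-0.1,0,0,0,0]]])

```text
time: 4.65
eef_pos: [0.5438, -0.4365, 0.1797]
ee_rot: [3.14, 0.001, 1.741]
wrist_force: [0.1, 0.2, -0.1]
finger_gap: 0.0587
gripper_force: 0.0
```

Request:
drive_tool(moves=[[[-0.1,0,0,0.002,0],[-0.2,0,0,0,0],[-0.3,0,0,0,0],[-0.4,0,0,0,0],[-0.5,0,0,0,0],[-0.5,0,0,0,0],[-0.5,0,0,0,0]]], squeeze=10)

```text
time: 5.35
eef_pos: [0.5435, -0.4362, 0.1767]
ee_rot: [-3.142, -0.0, 1.741]
wrist_force: [0.5, 0.3, -0.2]
finger_gap: 0.03
gripper_force: 10.0
```

Request:
drive_tool(moves=[[[-0.5,0,0,-0.02,0],[-0.5,0,0,-0.04,0],[-0.5,0,0,-0.04,0],[-0.5,0.01,-0.04,0,0],[-0.5,0.03,-0.04,0,0],[-0.5,0.03,-0.035,0,0],[-0.5,0.03,-0.025,0,0],[-0.5,0.03,-0.016,0,0]]])

```text
time: 6.15
eef_pos: [0.3653, -0.3343, 0.2783]
ee_rot: [-3.141, 0.001, 1.738]
wrist_force: [1.0, -0.0, -0.5]
finger_gap: 0.0296
gripper_force: 10.0
```

```bash
cat > d.py <<'E'
from h import *
np.set_printoptions(precision=4,suppress=True)
p=arm.snapshot('top'); w=arm.snapshot('wrist')
s=arm.observe();print(s['eef_pos'],s['finger_gap'],s['gripper_force'])
for q in (p,w):
  for r in arm.landmark_of(q,'tray')[:2]: print(np.array(r['xy']),r['confidence'],ray(q,r['xy'],0))
im=np.hstack([w['image'],p['image'][80:,150:350][:304]]) if 0 else w['image']
cv2.imwrite('pics/w2.png',im[:,:,::-1])
E
python3 d.py
```

```text
[ 0.3648 -0.3314  0.2781] 0.03020527058258337 10.000207498669624
[218.3 198.3] 0.81 [ 0.3735 -0.3312  0.    ]
[232.1 272.5] 0.79 [ 0.185  -0.3683  0.    ]
[257.3 188.1] 0.93 [ 0.3643 -0.3333  0.    ]
```

View pics/w2.png

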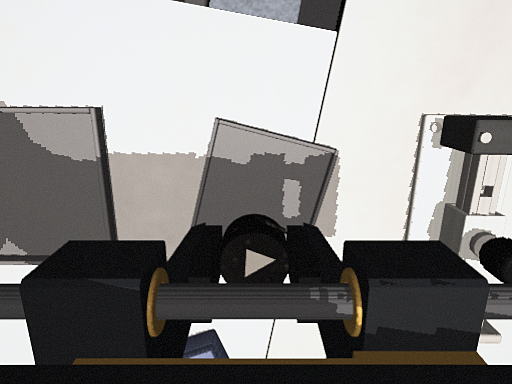

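The specimen is held upright and sits over the correct tray, whose far corners show at (217,119) and (337,150). I'm lowering it.

Request:
drive_tool(moves=[[[-0.5,0,0,0.04,0],[-0.5,0,0,0.03,0],[-0.5,0,0,0.02,0],[-0.5,0,0,0.01,0],[-0.5,0,0,0.003,0],[-0.5,0,0,0.002,0],[-0.5,0,0,0,0],[-0.5,0,0,0,0]]])

```text
time: 7.15
eef_pos: [0.368, -0.3349, 0.1725]
ee_rot: [3.14, 0.001, 1.74]
wrist_force: [-0.5, 0.4, 0.1]
finger_gap: 0.0301
gripper_force: 10.0
```

Request:
drive_tool(moves=[[[-0.5,0,0,0.001,0],[-0.5,0,0,0.0005,0],[-0.3,0,0,0,0],[-0.2,0,0,0,0],[-0.1,0,0,0,0],[-0.1,0,0,0,0],[-0.1,0,0,0,0]]])

```text
time: 7.85
eef_pos: [0.3678, -0.3345, 0.1701]
ee_rot: [-3.142, -0.0, 1.741]
wrist_force: [0.7, 0.1, -0.1]
finger_gap: 0.0393
gripper_force: 0.0
```

Request:
drive_tool(moves=[[[-0.1,0,0,-0.01,0],[-0.1,0,0,-0.03,0],[-0.1,0,0,-0.045,0],[-0.1,0,0,-0.045,0],[0,-0.03,0,0,0],[0,-0.04,0.01,0,0],[0,-0.02,0.03,0,0],[0,0,0,0,0]]])

```text
time: 8.65
eef_pos: [0.4255, -0.4183, 0.3015]
ee_rot: [3.135, 0.003, 1.739]
wrist_force: [-0.4, -0.2, -0.0]
finger_gap: 0.0444
gripper_force: 0.0
```

```bash
cat > e.py <<'E'
from h import *
np.set_printoptions(precision=4,suppress=True)
w=arm.snapshot('wrist')
s=arm.observe();print(s['time'],s['eef_pos'],s['ee_rot'],s['finger_gap'])
for t,z in (('specimen',.003),('tray',0),('knob_grip',.072)):
  for r in arm.landmark_of(w,t)[:2]: print(t,np.array(r['xy']),r['confidence'],ray(w,r['xy'],z))
cv2.imwrite('pics/w3.png',w['image'][:,:,::-1])
E
python3 e.py
```

```text
8.7 [ 0.4236 -0.4168  0.3009] [3.139  0.0008 1.7406] 0.043727645126319374
specimen [193.6  61.4] 0.94 [ 0.3666 -0.3373  0.003 ]
knob_grip [433.5  91.7] 0.55 [ 0.522  -0.3331  0.072 ]
```

View pics/w3.png

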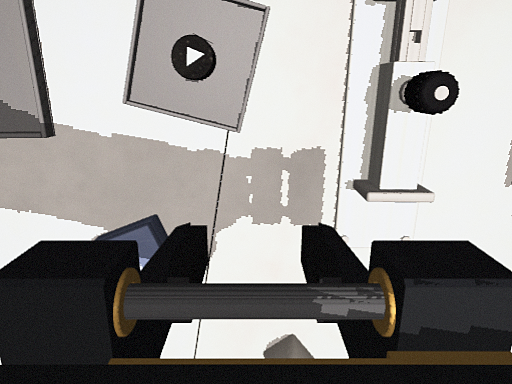

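The specimen stands upright in the tray at (194,60). The knob is at (0.522, -0.333), so I'm going to it.

Request:
drive_tool(moves=[[[0.4,0.022,0.037,0,0],[0.4,0.022,0.037,0,0],[0.4,0.022,0.037,0,0],[0.4,0,0,0,0],[0.4,0,0,0,0]]])

```text
time: 9.35
eef_pos: [0.5206, -0.331, 0.3003]
ee_rot: [-3.14, -0.001, 1.744]
wrist_force: [0.3, -1.1, 0.1]
finger_gap: 0.0618
gripper_force: 0.0
```

```bash
cat > e2.py <<'E'
from h import *
np.set_printoptions(precision=4,suppress=True)
w=arm.snapshot('wrist'); t=arm.snapshot('top')
s=arm.observe();print(s['time'],s['eef_pos'],s['ee_rot'],s['finger_gap'])
for q in (w,t):
  for r in arm.landmark_of(q,'knob_grip')[:2]: print(np.array(r['xy']),r['confidence'],ray(q,r['xy'],.072))
cv2.imwrite('pics/w4.png',w['image'][:,:,::-1])
E
python3 e2.py
```

```text
9.45 [ 0.519  -0.3335  0.3   ] [-3.1387  0.0006  1.7397] 0.06171342329087362
[255.4 205.7] 0.96 [ 0.522  -0.3337  0.072 ]
```

View pics/w4.png

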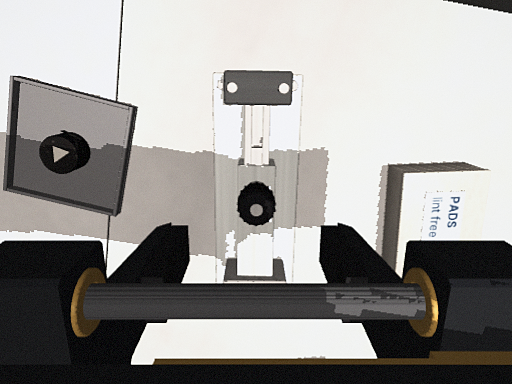

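The knob at (256,205) is centred between the fingers, so I'm descending to grip it.

Request:
drive_tool(moves=[[[0.4,0,0.0015,0.03,0],[0.4,0,0,0.03,0],[0.4,0,0,0.015,0],[0.4,0,0,0.005,0],[0.2,0,0,0.001,0],[0,0,0,0,0],[-0.2,0,0,0,0],[-0.4,0,0,0,0]]], squeeze=20)

```text
time: 10.35
eef_pos: [0.5225, -0.3326, 0.2202]
ee_rot: [3.14, 0.001, 1.741]
wrist_force: [0.8, -0.2, 0.6]
finger_gap: 0.0315
gripper_force: 0.0
```

Request:
drive_tool(moves=[[[-0.7,0,0,0,0],[-0.7,0,0,0,0],[-0.7,0,0,0,0],[-0.7,0,0,0,0]]], squeeze=25)

```text
time: 10.75
eef_pos: [0.522, -0.3326, 0.2198]
ee_rot: [-3.141, 0.001, 1.741]
wrist_force: [-1.9, -0.6, 6.1]
finger_gap: 0.0232
gripper_force: 25.0
```

Request:
drive_tool(moves=[[[-0.7,0,0,-0.004,0],[-0.7,0,0,-0.004,0],[-0.7,0,0,-0.003,0],[-0.7,0,0,0,0],[-0.7,0,0,0,0]]])

```text
time: 11.25
eef_pos: [0.522, -0.3325, 0.2301]
ee_rot: [-3.141, 0.0, 1.741]
wrist_force: [-0.1, -2.0, -3.2]
finger_gap: 0.023
gripper_force: 25.0
```

Request:
drive_tool(moves=[[[-0.7,0,0,-0.001,0],[-0.7,-0.004,0,0,0],[-0.7,-0.006,0,0,0],[-0.7,-0.006,0,0,0],[-0.7,0,0,0,0],[-0.7,0,0,0,0]]])

```text
time: 11.85
eef_pos: [0.5246, -0.3494, 0.2311]
ee_rot: [-3.141, 0.002, 1.74]
wrist_force: [-0.4, -1.6, -4.2]
finger_gap: 0.0233
gripper_force: 25.0
```

Request:
drive_tool(moves=[[[-0.7,-0.006,0,0,0],[-0.7,-0.006,0,0,0],[-0.7,-0.004,0,0,0],[-0.7,-0.003,0,0,0],[-0.7,0,0,0,0],[-0.7,0,0,0,0]]])

```text
time: 12.45
eef_pos: [0.5278, -0.3677, 0.2312]
ee_rot: [-3.141, 0.001, 1.74]
wrist_force: [-3.1, -1.1, -5.3]
finger_gap: 0.0232
gripper_force: 25.0
```

```bash
cat > g.py <<'E'
from h import *
np.set_printoptions(precision=4,suppress=True)
w=arm.snapshot('wrist');o=arm.observe();s=o['eef_pos'];d=s-np.array([.522,-.3326,.2198])
print(o['time'],s,d@[.165,-.986,0],d@[.986,.165,0],d[2],o['wrist_force'],o['torque'],o['finger_gap'])
save(w,'w%d'%(o['time']*100))
E
python3 g.py; ls pics
```

```text
12.5 [ 0.5278 -0.3677  0.2313] 0.03555047819966833 -0.00011711081389997446 0.011455484258542398 [-2.8281 -2.2516 -4.264 ] [-0.4285  0.5016  0.0485] 0.0231392915733673
scene0.png
top0.png
w1.png
w1250.png
w2.png
w3.png
w4.png
wrist0.png
```

Sitting 35.6 mm out with the pin up. I'm lowering it now.

Request:
drive_tool(moves=[[[-0.7,-0.0004,0,0.003,0],[-0.7,0,0,0.003,0],[-0.7,0,0,0.003,0],[-0.7,0,0,0,0],[-0.7,0,0,0,0]]])

```text
time: 13.0
eef_pos: [0.5279, -0.3675, 0.2221]
ee_rot: [-3.141, 0.0, 1.741]
wrist_force: [-5.1, -2.7, -3.8]
finger_gap: 0.0235
gripper_force: 25.0
```

Request:
drive_tool(moves=[[[-0.7,0,0,0.001,0],[-0.7,0,0,0.001,0],[-0.7,0,0,0.001,0],[-0.7,0,0,0,0],[-0.7,0,0,0,0]]])

```text
time: 13.5
eef_pos: [0.5279, -0.3675, 0.2199]
ee_rot: [-3.141, 0.001, 1.74]
wrist_force: [-5.9, -2.2, 1.6]
finger_gap: 0.0232
gripper_force: 25.0
```

```bash
python3 g.py
```

```text
13.55 [ 0.5278 -0.3675  0.2199] 0.03535478426708573 -7.982438117535434e-07 0.00011934226778612111 [-5.7243 -1.283   1.1623] [-0.3934  1.1501 -0.038 ] 0.02330494319914696
```

Request:
drive_tool(moves=[[[-0.7,0,0,0.0006,0],[-0.7,0,0,0,0],[-0.7,0,0,0,0]]])

```text
time: 13.85
eef_pos: [0.5279, -0.3674, 0.2199]
ee_rot: [-3.141, 0.001, 1.741]
wrist_force: [-6.8, -0.6, 4.3]
finger_gap: 0.0233
gripper_force: 25.0
```

View pics/w1355.png

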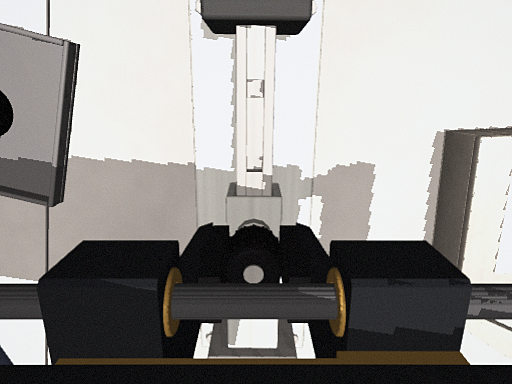

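The section has moved out: the middle hole is now uncovered at (255,168). The knob bottoms out at its starting height with an upward reaction, so the pin is home.

```bash
python3 -c "
from cell import arm
print(arm.sign_off())"
```

```text
the job is handed in; nothing more can be done
None
```

The specimen stands upright in the grey 94 mm tray, the length stop is let out one hole with the pin fully home, and the gripper still holds the knob; handed in at about 14 s of the 42 s allowed.

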